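# Oil the slide and move the calibration bed's carriage out one hole

### The job

Make room for the dial dynamometer between the bed's forks. First give the slideway a shot of oil: press the black cap on the oiler fully down and let it spring back up; then pull up the locking knob on the carriage, slide the carriage to the next hole away from the headstock and let the pin go fully home in it. Finish like that, with the gripper still holding the knob and the pin home, so that I can take up the slack at the handwheel; leave the loose parts on the bench where they lie.

Things in the scene. Friction and masses are not known exactly. Their poses are not given: they have to be found in the camera images.
- bed: Fixed calibration bed: a steel beam 640 mm long, 60 mm wide, on two cast feet on the bench; its top strip, 70 mm above the bench, has a row of 12 mm holes on its middle line, 45 mm apart. Origin on the bench under the beam's middle line; z up, y along the beam towards the headstock. The carriage, a saddle 96 mm wide and 150 mm long, rides on the beam.
- headstock (a point): Centre of the top of the bed's headstock, the fixed blue-grey cast block at one end of the beam: 100 x 90 mm, 188 mm high, 290 mm from the bed's origin, with the handwheel behind it and a load cell and black fork in front of it (fork tip 156 mm nearer the carriage than this point, up to 150 mm high). Axes as the bed's.
- next_hole (a point): The mouth of the hole in which the carriage's pin must end: on the strip's top face, 70 mm above the bench, 45 mm from the starting hole, away from the headstock. It lies under the carriage's saddle at the start. Axes as the bed's.
- knob: Black ribbed pull knob of the carriage's spring plunger: upright cylinder 27 mm across, 28 mm high, on a steel neck 22 mm across. Origin at its centre, 122 mm above the bench when the pin is home; axes as the bed's. The pin, 10 mm across with a round nose, is fixed under it on the same axis; the knob does not turn. The saddle's top face is 37 mm below the knob's centre at rest.
- carriage_block (a point): Centre of the top of the carriage's upright block, 149 mm above the bench, 66 mm wide and 34 mm along the beam; it stands on the headstock's side of the knob, its near face 76 mm from the knob's axis, and carries a black fork towards the headstock. Moves with the carriage; nothing else near the knob is higher than the knob's foot. Axes as the bed's.
- plunger (a joint): Lift of the knob and pin (m): 0 with the pin fully home, its nose 10 mm deep in the hole; from 10 mm it is clear of the strip; stop at 14 mm. A spring pushes it down, 5 N when home, 9 N fully lifted; knob and pin weigh 120 g. Let down between holes, the pin rides on the strip at 10 mm and drops into the next hole it meets.
- carriage (a joint): Travel of the carriage along the beam (m): 0 at the starting hole, growing away from the headstock (the bed's -y); +0.045 at the next hole. It is guided by the beam and follows the knob when that is pushed sideways; its dry drag is about 3 N. About 1 mm of play either way in a hole.
- oiler: Fixed one-shot slideway oiler: a round amber bottle 72 mm across in a cast aluminium foot and head (80 mm across), on a 84 mm square plate, a thin copper line at its side. Origin on the bench at the centre of its plate; z up.
- oil_cap_top (a point): Centre of the top face of the oiler's sprung press cap, a black mushroom 36 mm across (flat top 28 mm across) on the oiler's axis, 170 mm above the bench when up. Press it straight down; axes as the oiler's.
- oil_cap (a joint): How far the oiler's cap is pressed down (m): 0 up, 0.010 fully down against its stop. It takes about 4 N to start it and 9 N fully down; it springs back up when let go.
- dynamometer: Loose dial dynamometer lying face up, 116 mm across, 34 mm high, with a shackle on either side (236 mm overall along its y). Origin under its centre. Not to be disturbed.
- lock_pin: Loose steel lock pin with a black T handle, 118 mm long along its x, lying flat, 16 mm high. Origin on the bench near its middle. Not to be disturbed.
- cone: Loose steel cone adapter standing upright, 48 mm across at the foot, 105 mm high. Origin under its centre. Not to be disturbed.
- shackle: Loose steel bow shackle lying flat, about 75 x 75 mm, 16 mm high. Origin on the bench inside the bow. Not to be disturbed.
There are look-alikes about, which are no part of the job. Of the things like the oiler, leave any that is blue or purple; of the rest the larger one is meant.

How it is judged:
On the way, in this order (a step that is already met when the one before it is completed fails the run):
1. the oiler's cap pressed fully down (over 8 mm) while the carriage is still locked in its starting hole (value of joint oil_cap above 0.008 m and value of joint plunger below 0.003 m and value of joint carriage between -0.005 and 0.005 m), for 0.1 s.
2. the cap let up again (under 2 mm), the carriage still locked in its starting hole (value of joint oil_cap below 0.002 m and value of joint plunger below 0.003 m and value of joint carriage between -0.005 and 0.005 m), for 0.1 s.
3. the knob pulled up (over 8 mm) by the gripper, before the carriage is slid (within 10 mm of its starting hole) (value of joint plunger above 0.008 m and value of joint carriage between -0.01 and 0.01 m and contact force between knob and the fingers above 1 N), for 0.05 s.
At the end, for the whole second after the job is handed in: The pin is home in the next hole (lift under 2 mm, carriage at 45 mm +-3 mm and at rest), the fingers are still holding or pressing the knob with over 3 N, and the oiler's cap is up (under 2 mm) (value of joint each of plunger, oil_cap below 0.002 m and value of joint carriage between 0.042 and 0.048 m and horizontal distance between knob and next_hole below 0.003 m and velocity of joint carriage between -0.01 and 0.01 m/s and contact force between knob and the fingers above 3 N); the arm keeps its last pose, push and grip.
It fails at once if a loose part on the bench is shifted by more than 25 mm or knocked over (distance of any of dynamometer, lock_pin, cone, shackle from where it was at the start of the episode above 0.025 m or angle between cone's own z axis and vertical above 0.3 rad).
It also fails if it takes over 38 s, if anything falls off the work surface, if the arm or the gripper's body presses on something with over 40 N, if the wrist force passes 120 N, or if a joint passes its speed limit or range.

### The arm

A 7-joint arm with a two-finger parallel gripper is mounted at the origin on the work surface. World frame = base frame: x ahead of the robot, y to its left, z up, the work surface at z = 0. Lengths are in m, angles in rad, forces in N, time in s.
With the tool pointing down it reaches from about 0.4 to 0.85 m from the base axis. Payload 10.4 kg.
Tool frame: the origin (TCP) lies between the finger pads; the fingertips stand tip_extent ahead of it and the grasp point (between the pads) lies 2 mm behind it (tip_extent is the distance from the TCP to the fingertips, in m); z points along the fingers, y is the direction in which the jaws open and shut (so a half turn about z gives the same grasp; the last joint's range is limited). The gripper opens to 87 mm and grips with 3 to 60 N. Pads are 19 mm wide; open, the fingers measure 117 mm over their backs; the gripper's body (75 mm by 190 mm) begins 51 mm behind the grasp point.
Start: joints at [-1.26, 0.332, -0.065, 1.46, 0.022, 1.35, -0.088], TCP at [0.205, 0.591, 0.24] pointing down, gripper open.
Joint ranges: [-2.6, 2.6], [-0.5, 2.12], [-1.47, 1.34], [0.16, 2.42], [-1.27, 4.41], [0.06, 2.06], [-2.6, 2.6]. Speed limits (rad/s): [2.22, 2.22, 2.79, 2.79, 3.14, 3.14, 3.14].

### API

Orientations are given as a unit quaternion [x, y, z, w].
In Python, from bench import read_state, camera, camera_params, close_job, tip_extent gives the robot as it stands. The module is installed in compiled form; this text tells all that it offers.
- The arm moves only by the tool send_rows, never from a script. Its argument "steps" is a list of rows, each a list of 7 numbers: the turn, a rotation vector about the tool's x, y, z in degrees, then the shift along the tool's x, y, z in m, then the gripper's target within -1 to 1 (shut at 1, half-way at 0, fully open at -1). In form: [[ax, ay, az, x, y, z, jaw], ...]. A call has exactly 10 rows; each row shifts and turns the pose as measured when the row begins, along the tool's axes as they then stand; what a row does not reach is not made up. A row lasts 1/10 s, in which the tool goes at most 50 mm and 8.59 degrees, less where a joint would pass 70% of its speed; a pose out of reach is approached as far as the arm can. A call with a gripper value outside its range is refused whole. The fingers move at their own pace and stop on an object; "force" is the grip in N (left out, the last holds). Time passes only in rows, so rows that do not move let the fingers close, or fill a call up. It gives the time, the measured TCP pose, the force and the opening at its end, in the units of the state.
- read_state(): the state, without advancing time (a new reading comes with each control period).
- camera(name): name is "scene" or "top" or "wrist"; returns (picture, depth): 420x560x3 uint8, blue, green, red; 420x560 float32, m along the optical axis (not along the pixel's ray), 0 where there is no reading.
- camera_params(name): a dict with "camera_matrix" (3x3 intrinsics, pixels), "world_from_camera" (4x4, takes a point from camera to world coordinates). Camera axes: x right, y down, z forward; pixel columns grow to the right and rows downward; lengths in m; the calibration is good to about 2 mm. A picture is of the moment at which its call begins: read the wrist's pose just before it. camera_params takes no time and is no camera call; for the wrist camera it gives the pose at the moment of the call.
- close_job(): hands the job in, once; it reports no verdict.
The state is a dict: "time": time; "joint_positions": joint angles; "joint_vel": joint speeds; "joint_torque": joint torques, N m; "ee_pos": TCP position; "eef_rot": TCP orientation; "ft_force": force on the tool from outside, world axes, zero at the start; "torque": the same for the moment, N m; "width": finger opening in m.
Only numpy, scipy, OpenCV 4.12 (cv2) and the standard library are available. Lean on these libraries where they do the work, as an engineer would, in place of code of your own. Each camera call takes 0.05 s, during which the arm holds its last target.

## Working session

There is one attempt and no reset: what is moved stays moved. The work goes in short steps, Python scripts to look and compute and a tool call to move; the robot and the scene stay as the last step left them, time stands still between calls to the robot, and variables do not carry over. Pictures are saved under pics/ and viewed, and the job is handed in when it is done.

Besides the shell and the picture viewer there is one more tool, called after "Call:" in YAML: its name, and indented under it one key for each argument. send_rows: Moves the arm, as the interface text tells. Its arguments: {"type":"object","properties":{"steps":{"type":"array"},"force":{"type":"number"}},"required":["steps"]}

```bash
mkdir -p pics
cat > h.py <<'E'
import numpy as np,cv2,pickle
from bench import *
def snap(n,tag):
    P=camera_params(n); im,d=camera(n); cv2.imwrite(f'pics/{tag}.png',im)
    pickle.dump((P,im,d),open(f'{tag}.pkl','wb')); return P,im,d
def load(tag): return pickle.load(open(f'{tag}.pkl','rb'))
def pt(tag,u,v,r=1):
    P,im,d=load(tag); K=np.array(P['camera_matrix']);T=np.array(P['world_from_camera'])
    w=d[v-r:v+r+1,u-r:u+r+1]; z=np.median(w[w>0])
    return (T@np.append(z*np.linalg.inv(K)@[u,v,1],1))[:3]
def cloud(tag):
    P,im,d=load(tag); K=np.array(P['camera_matrix']);T=np.array(P['world_from_camera'])
    v,u=np.mgrid[:d.shape[0],:d.shape[1]]
    c=np.stack([(u-K[0,2])/K[0,0]*d,(v-K[1,2])/K[1,1]*d,d],-1)
    w=c@T[:3,:3].T+T[:3,3]; w[d<=0]=np.nan; return w
E
python3 - <<'E'
from h import *
s=read_state();print(s,tip_extent)
for n in('scene','top'): snap(n,n+'0')
E
```

```text
{'time': 0.0, 'joint_positions': array([-1.25957791,  0.33288812, -0.06468016,  1.46093728,  0.02159973,
        1.34991866, -0.0884887 ]), 'joint_vel': array([ 0.00183559,  0.00061539,  0.00124562,  0.00124761, -0.00050763,
        0.00021684,  0.0011544 ]), 'joint_torque': array([-1.56450747e-04, -6.23255324e+01,  2.47121870e-02, -3.89897096e+01,
       -6.12785085e-02,  3.99994024e-02,  1.55852977e-04]), 'ee_pos': array([0.20467857, 0.59014495, 0.23874566]), 'eef_rot': array([ 1.66128664e-01,  9.86103816e-01, -7.23144225e-04, -8.42270815e-05]), 'ft_force': array([-0.84607813,  0.90517224,  0.86067675]), 'torque': array([0.02118198, 0.04031464, 0.01482384]), 'width': 0.08686221607517675} 0.017
```

View pics/scene0.png

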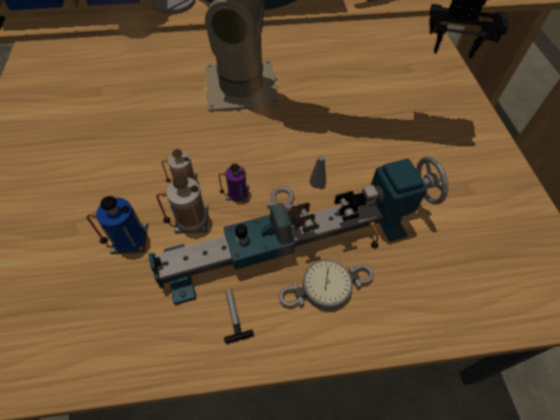

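View pics/top0.png

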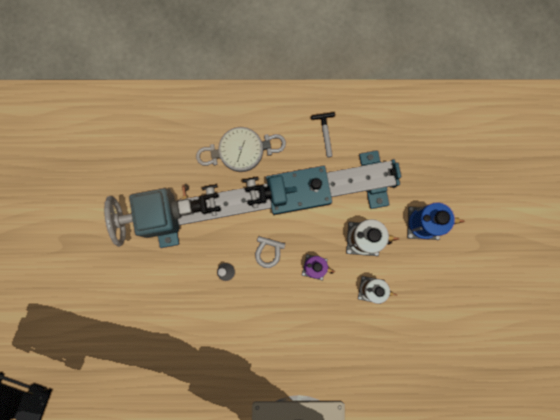

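The candidates for the oiler in the top view are the large amber/white one (372,236), a small one (376,290), a purple one (316,267) and a blue one (437,218). I choose the large amber one at (372,236). The knob is at (316,184).

Run:
```python
from h import *
P,im,d=load('top0')
cv2.imwrite('pics/crop0.png',cv2.resize(im[150:310,250:470],None,fx=3.6,fy=3.6,interpolation=cv2.INTER_CUBIC))
for n,u,v in [('big cap',374,236),('small cap',379,292),('purple',317,268),('blue',440,217),('knob',316,184),('block',285,188),('head',151,212),('head2',165,210),('strip',370,178),('bench',300,330),('cone',225,271)]: print(n,u,v,pt('top0',u,v).round(4))
w=cloud('top0')
def top(u,v,z0,z1,r):
    a=w[v-r:v+r,u-r:u+r].reshape(-1,3); a=a[(a[:,2]>z0)&(a[:,2]<z1)]
    print(len(a),a.min(0).round(4),a.max(0).round(4),((a.min(0)+a.max(0))/2).round(4),a.mean(0).round(4),np.percentile(a[:,2],90))
top(374,236,.16,.19,14); top(316,184,.128,.15,12); 
# beam direction via strip points
m=(abs(w[...,2]-.07)<.004)&(np.mgrid[:420,:560][0]<230)
a=w[m]; 
r=cv2.fitLine(a[:,:2].astype(np.float32),cv2.DIST_HUBER,0,.01,.01).ravel();print(len(a),r,np.degrees(np.arctan2(r[1],r[0])))
m=(w[...,2]>.18)&(w[...,2]<.195)&(np.mgrid[:420,:560][1]<190)
a=w[m].astype(np.float32);print(len(a),cv2.minAreaRect(a[:,:2]))
T=np.array(P['world_from_camera']);print(T.round(3))
```

```text
big cap 374 236 [ 0.5199 -0.1694  0.1689]
small cap 379 292 [ 0.3917 -0.1865  0.1241]
purple 317 268 [ 0.4477 -0.043   0.1153]
blue 440 217 [ 0.5628 -0.3206  0.1708]
knob 316 184 [ 0.6447 -0.0409  0.1371]
block 285 188 [0.6347 0.0323 0.1414]
head 151 212 [0.5741 0.3348 0.1856]
head2 165 210 [0.5796 0.3054 0.1762]
strip 370 178 [ 0.6711 -0.1815  0.0638]
bench 300 330 [ 0.291  -0.0067  0.0007]
cone 225 271 [0.4412 0.1752 0.1035]
195 [ 0.5062 -0.1888  0.161 ] [ 0.5406 -0.1541  0.175 ] [ 0.5234 -0.1715  0.168 ] [ 0.5229 -0.1702  0.169 ] 0.17205126515406843
105 [ 0.6354 -0.0558  0.1282] [ 0.6624 -0.0293  0.141 ] [ 0.6489 -0.0426  0.1346] [ 0.6476 -0.0424  0.1349] 0.13843045205749577
2383 [ 0.21424015 -0.976781    0.6484133  -0.06679867] -77.62904Traceback (most recent call last):
  File "<stdin>", line 15, in <module>
cv2.error: OpenCV(4.12.0) /io/opencv/modules/imgproc/src/convhull.cpp:143: error: (-215:Assertion failed) total >= 0 && (depth == CV_32F || depth == CV_32S) in function 'convexHull'
```

View pics/crop0.png

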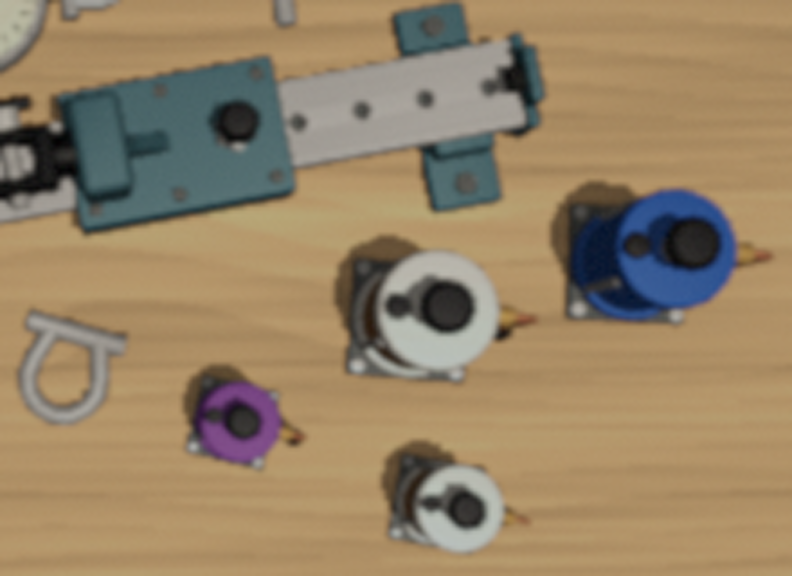

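The crop confirms the choice: the large clear/amber oiler has its black cap at about crop (448,305), and a small filler boss stands beside it at (398,305). Next I'll get the bed direction from the holes at crop (298,121), (362,110), (426,98) and (490,87).

```bash
cat >> h.py <<'E'
def ray(tag,u,v,z):
    P,im,d=load(tag); K=np.array(P['camera_matrix']);T=np.array(P['world_from_camera'])
    r=T[:3,:3]@np.linalg.inv(K)@[u,v,1]; return T[:3,3]+r*(z-T[2,3])/r[2]
E
python3 - <<'E'
from h import *
c=lambda x,y:(250+(x+.5)/3.6-.5,150+(y+.5)/3.6-.5)
H=np.array([ray('top0',*c(x,y),.07) for x,y in [(298,121),(362,110),(426,98),(490,87)]]);print(H.round(4),np.linalg.norm(np.diff(H,axis=0),axis=1))
dv=(H[3]-H[0])/np.linalg.norm(H[3]-H[0]);print(dv,np.degrees(np.arctan2(dv[1],dv[0])))
k=ray('top0',*c(237,119),.136);print('knob',k.round(4),((k-H[0])[:2]@dv[:2]),np.cross(dv[:2],(k-H[0])[:2]))
print('cap',ray('top0',*c(448,305),.170).round(4))
w=cloud('top0');g=np.mgrid[:420,:560]
print('sm boss',pt('top0',361,235))
m=(w[...,2]>.165)&(w[...,2]<.2)&(g[1]<190)&(g[0]>170)&(g[0]<260);print(w[m].mean(0),np.ptp(w[m],axis=0))
m=(w[...,2]>.13)&(w[...,2]<.16)&(g[1]>262)&(g[1]<300)&(g[0]>165)&(g[0]<215);print(w[m].mean(0),np.ptp(w[m],axis=0))
E
```

```text
[[ 0.6571 -0.0867  0.07  ]
 [ 0.6647 -0.131   0.07  ]
 [ 0.673  -0.1754  0.07  ]
 [ 0.6806 -0.2199  0.07  ]] [0.04496389 0.04516663 0.04509826]
[ 0.17392382 -0.98475911  0.        ] -79.98396260419524
knob [ 0.648  -0.0398  0.136 ] -0.04779106227098956 -0.0007573969200979289
cap [ 0.5235 -0.1695  0.17  ]
sm boss [ 0.52403865 -0.1445889   0.13879637]
[0.57410879 0.34869478 0.18089523] [0.11494123 0.15450125 0.03123642]
[0.6290734  0.05480669 0.14510146] [0.06767634 0.05637883 0.02445554]<stdin>:5: DeprecationWarning: Arrays of 2-dimensional vectors are deprecated. Use arrays of 3-dimensional vectors instead. (deprecated in NumPy 2.0)
```

```bash
cat >> h.py <<'E'
from scipy.spatial.transform import Rotation as R
def plan(p,yaw_deg,n,m,jaw,zdown=True):
    """n rows total to target, print first m; yaw = world angle of tool y"""
    s=read_state(); p0=np.array(s['ee_pos']); R0=R.from_quat(s['eef_rot'])
    a=np.radians(yaw_deg); y=np.array([np.cos(a),np.sin(a),0]); z=np.array([0,0,-1.]); x=np.cross(y,z)
    Rt=R.from_matrix(np.stack([x,y,z],1))
    rv=(R0.inv()*Rt).as_rotvec()
    cur=R0; st=R.from_rotvec(rv/n); dp=(np.array(p)-p0)/n
    print('t',s['time'],'p',p0.round(4),'yaw',np.degrees(np.arctan2(*R0.as_matrix()[:2,1][::-1])).round(2),'F',np.round(s['ft_force'],2),'w',s['width'],'dist/row',np.linalg.norm(dp),'rv',np.degrees(rv).round(2))
    rows=[]
    for i in range(m):
        t=cur.inv().apply(dp); rows.append([*np.degrees(rv/n).round(1).tolist(),*t.round(4).tolist(),jaw]); cur=cur*st
    print(rows)
E
python3 -c "
from h import *
plan([.5235,-.1695,.24],-80,20,10,1)"
```

```text
t 0.1 p [0.2047 0.5902 0.2389] yaw 70.88 F [ 0.49  0.35 -0.52] w 0.08709504405958943 dist/row 0.041194681071323715 rv [-2.0000e-02  9.0000e-02  1.5088e+02]
[[-0.0, 0.0, 7.5, -0.0275, -0.0307, -0.0, 1], [-0.0, 0.0, 7.5, -0.0313, -0.0268, -0.0, 1], [-0.0, 0.0, 7.5, -0.0345, -0.0224, -0.0, 1], [-0.0, 0.0, 7.5, -0.0372, -0.0177, -0.0, 1], [-0.0, 0.0, 7.5, -0.0392, -0.0127, -0.0, 1], [-0.0, 0.0, 7.5, -0.0405, -0.0074, -0.0, 1], [-0.0, 0.0, 7.5, -0.0411, -0.002, -0.0, 1], [-0.0, 0.0, 7.5, -0.0411, 0.0034, -0.0, 1], [-0.0, 0.0, 7.5, -0.0403, 0.0087, -0.0, 1], [-0.0, 0.0, 7.5, -0.0388, 0.0139, -0.0, 1]]
```

Call:
send_rows:
  steps:
    - [0,0,7.5,-0.0275,-0.0307,0,1]
    - [0,0,7.5,-0.0313,-0.0268,0,1]
    - [0,0,7.5,-0.0345,-0.0224,0,1]
    - [0,0,7.5,-0.0372,-0.0177,0,1]
    - [0,0,7.5,-0.0392,-0.0127,0,1]
    - [0,0,7.5,-0.0405,-0.0074,0,1]
    - [0,0,7.5,-0.0411,-0.002,0,1]
    - [0,0,7.5,-0.0411,0.0034,0,1]
    - [0,0,7.5,-0.0403,0.0087,0,1]
    - [0,0,7.5,-0.0388,0.0139,0,1]
  force: 40

```text
time: 1.1
ee_pos: [0.3586, 0.1963, 0.2344]
eef_rot: [0.746, 0.666, -0.004, -0.0]
ft_force: [0.8, 0.1, 0.8]
width: 0.0152
```

```bash
python3 -c "
from h import *
plan([.5235,-.1695,.24],-80,10,10,1)"
```

```text
t 1.1 p [0.3586 0.1963 0.2344] yaw -6.49 F [0.79 0.08 0.85] w 0.015170350808453775 dist/row 0.04012421321869523 rv [-0.08  0.49 73.51]
[[-0.0, 0.0, 7.4, -0.0345, 0.0205, -0.0005, 1], [-0.0, 0.0, 7.4, -0.0316, 0.0248, -0.0005, 1], [-0.0, 0.0, 7.4, -0.0281, 0.0286, -0.0005, 1], [-0.0, 0.0, 7.4, -0.0243, 0.032, -0.0006, 1], [-0.0, 0.0, 7.4, -0.02, 0.0348, -0.0006, 1], [-0.0, 0.0, 7.4, -0.0153, 0.0371, -0.0006, 1], [-0.0, 0.0, 7.4, -0.0105, 0.0387, -0.0006, 1], [-0.0, 0.0, 7.4, -0.0054, 0.0397, -0.0006, 1], [-0.0, 0.0, 7.4, -0.0003, 0.0401, -0.0006, 1], [-0.0, 0.0, 7.4, 0.0048, 0.0398, -0.0006, 1]]
```

Call:
send_rows:
  steps:
    - [0,0,7.4,-0.0345,0.0205,-0.0005,1]
    - [0,0,7.4,-0.0316,0.0248,-0.0005,1]
    - [0,0,7.4,-0.0281,0.0286,-0.0005,1]
    - [0,0,7.4,-0.0243,0.032,-0.0006,1]
    - [0,0,7.4,-0.02,0.0348,-0.0006,1]
    - [0,0,7.4,-0.0153,0.0371,-0.0006,1]
    - [0,0,7.4,-0.0105,0.0387,-0.0006,1]
    - [0,0,7.4,-0.0054,0.0397,-0.0006,1]
    - [0,0,7.4,-0.0003,0.0401,-0.0006,1]
    - [0,0,7.4,0.0048,0.0398,-0.0006,1]

```text
time: 2.1
ee_pos: [0.5147, -0.1911, 0.2401]
eef_rot: [0.998, 0.056, -0.003, 0.001]
ft_force: [-0.2, 1.3, -0.2]
width: 0.0001
```

```bash
python3 -c "
from h import *
snap('wrist','w1')
plan([.5235,-.1695,.20],-80,3,3,1)"
```

```text
t 2.15 p [ 0.5151 -0.1974  0.24  ] yaw -84.37 F [-4.15 -1.03 -0.25] w 0.0005337358401403979 dist/row 0.016481128987470423 rv [ 0.35  0.36 -4.37]
[[0.1, 0.1, -1.5, 0.0038, -0.0091, 0.0132, 1], [0.1, 0.1, -1.5, 0.004, -0.0089, 0.0133, 1], [0.1, 0.1, -1.5, 0.0042, -0.0088, 0.0133, 1]]
```

View pics/w1.png

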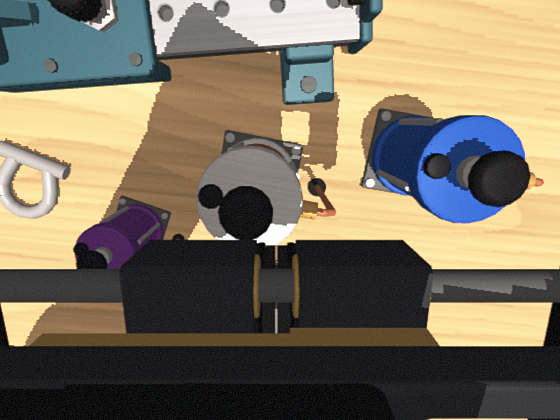

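The wrist view shows the right oiler's cap at (246,212), just ahead of the shut fingers. I'll cross-check its position from this view.

```bash
python3 -c "
from h import *
print(pt('w1',246,212),ray('w1',246,212,.17))
w=cloud('w1');a=w[180:245,210:280].reshape(-1,3);a=a[a[:,2]>.163];print(len(a),(a.min(0)+a.max(0))/2,np.ptp(a,axis=0))"
```

```text
[ 0.52440414 -0.17114618  0.17039151] [ 0.52429997 -0.17112432  0.17      ]
2580 [ 0.52814051 -0.17024149  0.23326065] [0.04736406 0.03508737 0.14039387]
```

Call:
send_rows:
  steps:
    - [0,0,-1.5,0.0038,-0.009,0.01,1]
    - [0,0,-1.5,0.004,-0.009,0.01,1]
    - [0,0,-1.4,0.0042,-0.0088,0.01,1]
    - [0,0,0,0,0,0,1]
    - [0,0,0,0,0,0,1]
    - [0,0,0,0,0,0,1]
    - [0,0,0,0,0,0,1]
    - [0,0,0,0,0,0,1]
    - [0,0,0,0,0,0,1]
    - [0,0,0,0,0,0,1]

```text
time: 3.15
ee_pos: [0.5234, -0.1654, 0.2067]
eef_rot: [0.996, 0.092, -0.004, 0.002]
ft_force: [-1.0, 0.8, 0.4]
width: 0.0002
```

```bash
python3 -c "
from h import *
plan([.5235,-.1695,.192],-80,1,1,1)"
```

```text
t 3.15 p [ 0.5234 -0.1654  0.2067] yaw -79.42 F [-0.96  0.77  0.35] w 0.00019170999054963795 dist/row 0.015294538717930996 rv [0.24 0.45 0.58]
[[0.2, 0.5, 0.6, -0.0006, 0.004, 0.0147, 1]]
```

Call:
send_rows:
  steps:
    - [0.2,0.4,0.6,-0.0006,0.005,0.005,1]
    - [0,0,0,0,0,0.005,1]
    - [0,0,0,0,0,0.004,1]
    - [0,0,0,0,0,0.003,1]
    - [0,0,0,0,0,0.003,1]
    - [0,0,0,0,0,0.003,1]
    - [0,0,0,0,0,0.003,1]
    - [0,0,0,0,0,0.001,1]
    - [0,0,0,0,0,0.001,1]
    - [0,0,0,0,0,0,1]

```text
time: 4.15
ee_pos: [0.5237, -0.1716, 0.1785]
eef_rot: [0.996, 0.086, 0.0, -0.0]
ft_force: [-3.8, 1.9, 7.8]
width: -0.0001
```

Call:
send_rows:
  steps:
    - [0,0,0,0,-0.001,0.002,1]
    - [0,0,0,0,0,0.002,1]
    - [0,0,0,0,0,0.002,1]
    - [0,0,0,0,0,0.002,1]
    - [0,0,0,0,0,0.002,1]
    - [0,0,0,0,0,0.002,1]
    - [0,0,0,0,0,0.002,1]
    - [0,0,0,0,0,0.002,1]
    - [0,0,0,0,0,0.002,1]
    - [0,0,0,0,0,0.002,1]

```text
time: 5.15
ee_pos: [0.5238, -0.1719, 0.1773]
eef_rot: [0.996, 0.085, 0.003, -0.006]
ft_force: [-11.9, 3.0, 25.0]
width: 0.0005
```

Call:
send_rows:
  steps:
    - [0,0,0,0,0,-0.01,1]
    - [0,0,0,0,0,-0.015,1]
    - [0,0,0,0,0,-0.02,1]
    - [0,0,0,0,0,-0.02,1]
    - [0,0,0,0,0,-0.01,-1]
    - [0,0,0,0,0,0,-1]
    - [0,0,0,0,0,0,-1]
    - [0,0,0,0,0,0,-1]
    - [0,0,0,0,0,0,-1]
    - [0,0,0,0,0,0,-1]

```text
time: 6.15
ee_pos: [0.5226, -0.1719, 0.2519]
eef_rot: [0.996, 0.086, 0.002, -0.006]
ft_force: [0.3, -0.3, 0.8]
width: 0.0403
```

```bash
python3 -c "
from h import *
snap('wrist','w2')
plan([.648,-.0415,.22],-80,8,8,-1)"
```

```text
t 6.2 p [ 0.5226 -0.1718  0.2518] yaw -80.15 F [-0.74 -0.01 -0.93] w 0.044541068071326434 dist/row 0.022960526931110458 rv [-0.69 -0.26 -0.15]
[[-0.1, -0.0, -0.0, 0.0182, -0.0133, 0.0042, -1], [-0.1, -0.0, -0.0, 0.0182, -0.0133, 0.0042, -1], [-0.1, -0.0, -0.0, 0.0182, -0.0133, 0.0042, -1], [-0.1, -0.0, -0.0, 0.0182, -0.0133, 0.0041, -1], [-0.1, -0.0, -0.0, 0.0182, -0.0133, 0.0041, -1], [-0.1, -0.0, -0.0, 0.0183, -0.0133, 0.0041, -1], [-0.1, -0.0, -0.0, 0.0183, -0.0133, 0.004, -1], [-0.1, -0.0, -0.0, 0.0183, -0.0133, 0.004, -1]]
```

View pics/w2.png

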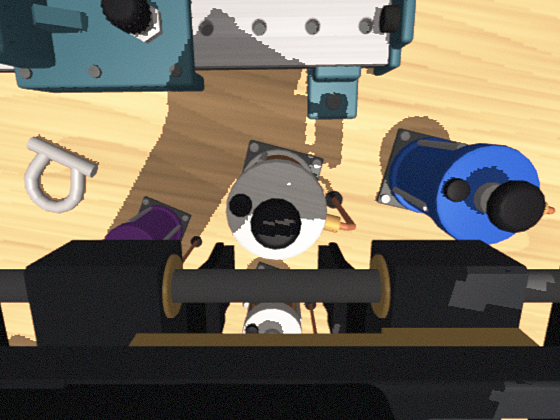

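The view shows the cap at (275,222) and the edge of the knob at (128,8). I'll check the cap's height.

```bash
python3 -c "
from h import *
print(pt('w2',275,220),pt('w2',122,8), ray('w2',125,8,.136))
for u,v in [(206,28),(259,27),(312,26),(365,26)]: print(ray('w2',u,v,.07))"
```

```text
[ 0.52647878 -0.16945721  0.17069918] [ 0.64414528 -0.04481968  0.13691253] [ 0.64468114 -0.0464023   0.136     ]
[ 0.65526565 -0.08631515  0.07      ]
[ 0.66358846 -0.13051282  0.07      ]
[ 0.67187317 -0.17450815  0.07      ]
[ 0.679372   -0.21847963  0.07      ]
```

Call:
send_rows:
  steps:
    - [0,0,0,0.0182,-0.0133,0.003,-1]
    - [0,0,0,0.0182,-0.0133,0.003,-1]
    - [0,0,0,0.0182,-0.0133,0.003,-1]
    - [0,0,0,0.0182,-0.0133,0.003,-1]
    - [0,0,0,0,0,0,-1]
    - [0,0,0,0,0,0,-1]
    - [0,0,0,0,0,0,-1]
    - [0,0,0,0,0,0,-1]
    - [0,0,0,0,0,0,-1]
    - [0,0,0,0,0,0,-1]

```text
time: 7.2
ee_pos: [0.5878, -0.1042, 0.2387]
eef_rot: [0.996, 0.085, 0.001, -0.006]
ft_force: [-0.7, 0.4, 0.6]
width: 0.0868
```

```bash
python3 -c "
from h import *
snap('wrist','w3')
plan([.648,-.0415,.19],-80,4,4,-1)"
```

```text
t 7.25 p [ 0.5878 -0.1042  0.2388] yaw -80.26 F [ 0.01  0.32 -0.93] w 0.0872440721603347 dist/row 0.024920180912394 rv [-0.69 -0.15 -0.26]
[[-0.2, -0.0, -0.1, 0.0175, -0.0128, 0.0124, -1], [-0.2, -0.0, -0.1, 0.0175, -0.0128, 0.0123, -1], [-0.2, -0.0, -0.1, 0.0175, -0.0128, 0.0123, -1], [-0.2, -0.0, -0.1, 0.0175, -0.0128, 0.0122, -1]]
```

View pics/w3.png

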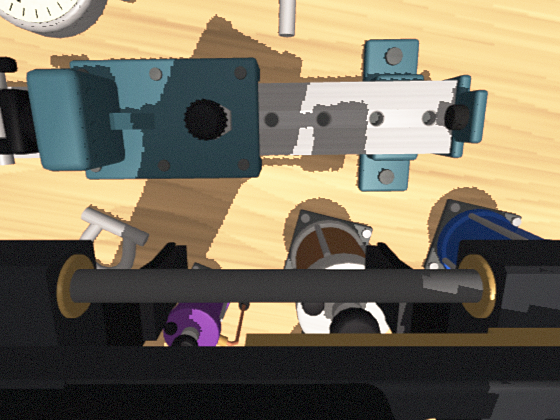

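The cap is back up (0.171). The knob's top is centred at about (206,119), and the first free hole is at (271,119).

```bash
python3 -c "
from h import *
k=ray('w3',206,119,.136);print(k,pt('w3',206,119))
for u,v in [(271,119),(323,119),(376,118)]: print(ray('w3',u,v,.07))
w=cloud('w3');a=w[90:145,180:232].reshape(-1,3);a=a[a[:,2]>.13];print(len(a),(a.min(0)+a.max(0))/2,a.mean(0),np.ptp(a,axis=0))
plan([a.mean(0)[0],a.mean(0)[1],.18],-80,4,4,-1)"
```

```text
[ 0.64783592 -0.04410661  0.136     ] [ 0.64784624 -0.04420183  0.13646933]
[ 0.65587151 -0.08597447  0.07      ]
[ 0.66343104 -0.13000728  0.07      ]
[ 0.67191565 -0.17453187  0.07      ]
1252 [ 0.64686984 -0.04144301  0.13436905] [ 0.64725551 -0.04217854  0.13563863] [0.02742419 0.0280413  0.00871765]
t 7.25 p [ 0.5878 -0.1042  0.2388] yaw -80.26 F [ 0.01  0.32 -0.93] w 0.0872440721603347 dist/row 0.02602604410889066 rv [-0.69 -0.15 -0.26]
[[-0.2, -0.0, -0.1, 0.0172, -0.0126, 0.0149, -1], [-0.2, -0.0, -0.1, 0.0173, -0.0126, 0.0148, -1], [-0.2, -0.0, -0.1, 0.0173, -0.0127, 0.0148, -1], [-0.2, -0.0, -0.1, 0.0173, -0.0127, 0.0147, -1]]
```

Call:
send_rows:
  steps:
    - [-0.2,0,0,0.0173,-0.0126,0.012,-1]
    - [-0.2,0,0,0.0173,-0.0126,0.012,-1]
    - [-0.2,0,0,0.0173,-0.0126,0.012,-1]
    - [-0.1,0,0,0.0173,-0.0126,0.012,-1]
    - [0,0,0,0,0,0,-1]
    - [0,0,0,0,0,0,-1]
    - [0,0,0,0,0,0,-1]
    - [0,0,0,0,0,0,-1]
    - [0,0,0,0,0,0,-1]
    - [0,0,0,0,0,0,-1]

```text
time: 8.25
ee_pos: [0.6489, -0.0459, 0.1935]
eef_rot: [0.997, 0.081, 0.004, 0.0]
ft_force: [-0.9, -1.0, -0.1]
width: 0.0868
```

```bash
python3 -c "
from h import *
plan([.6478,-.042,.120],-80,7,7,-1)"
```

```text
t 8.25 p [ 0.6489 -0.0459  0.1935] yaw -80.69 F [-0.91 -0.99 -0.1 ] w 0.08677232798543155 dist/row 0.010509327264309306 rv [ 0.05 -0.44 -0.69]
[[0.0, -0.1, -0.1, -0.0001, -0.0006, 0.0105, -1], [0.0, -0.1, -0.1, -0.0001, -0.0006, 0.0105, -1], [0.0, -0.1, -0.1, -0.0001, -0.0006, 0.0105, -1], [0.0, -0.1, -0.1, -0.0001, -0.0006, 0.0105, -1], [0.0, -0.1, -0.1, -0.0001, -0.0006, 0.0105, -1], [0.0, -0.1, -0.1, -0.0001, -0.0006, 0.0105, -1], [0.0, -0.1, -0.1, -0.0001, -0.0006, 0.0105, -1]]
```

Call:
send_rows:
  steps:
    - [0,-0.1,-0.1,0,-0.002,0.01,-1]
    - [0,-0.1,-0.1,0,-0.002,0.01,-1]
    - [0,-0.1,-0.1,0,0,0.01,-1]
    - [0,-0.1,-0.1,0,0,0.01,-1]
    - [0,0,-0.1,0,0,0.01,-1]
    - [0,0,-0.1,0,0,0.01,-1]
    - [0,0,-0.1,0,0,0.006,-1]
    - [0,0,0,0,0,0.002,-1]
    - [0,0,0,0,0,0,-1]
    - [0,0,0,0,0,0,-1]

```text
time: 9.25
ee_pos: [0.6475, -0.042, 0.1181]
eef_rot: [0.996, 0.088, -0.001, 0.0]
ft_force: [-0.4, -0.4, 0.5]
width: 0.0872
```

```bash
python3 -c "
from h import *
plan([.6478,-.042,.120],-80,1,1,-1)
snap('wrist','w4')"
```

```text
t 9.25 p [ 0.6475 -0.042   0.1181] yaw -79.95 F [-0.38 -0.38  0.49] w 0.08716760927703644 dist/row 0.0018879697033217535 rv [0.04 0.1  0.05]
[[0.0, 0.1, 0.0, 0.0003, 0.0001, -0.0019, -1]]
```

View pics/w4.png

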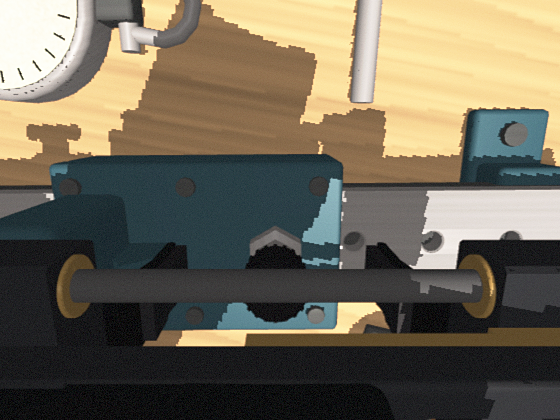

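The knob is at (275,283), centred between the fingers. I'll close on it.

Call:
send_rows:
  steps:
    - [0,0,0,0,0,-0.001,1]
    - [0,0,0,0,0,0,1]
    - [0,0,0,0,0,0,1]
    - [0,0,0,0,0,0,1]
    - [0,0,0,0,0,0,1]
    - [0,0,0,0,0,0,1]
    - [0,0,0,0,0,0,1]
    - [0,0,0,0,0,0,1]
    - [0,0,0,0,0,0,1]
    - [0,0,0,0,0,0,1]
  force: 35

```text
time: 10.3
ee_pos: [0.6483, -0.0418, 0.1208]
eef_rot: [0.996, 0.088, 0.0, 0.0]
ft_force: [0.1, -0.6, 0.4]
width: 0.0256
```

Call:
send_rows:
  steps:
    - [0,0,0,0,0,-0.003,1]
    - [0,0,0,0,0,-0.003,1]
    - [0,0,0,0,0,-0.003,1]
    - [0,0,0,0,0,-0.002,1]
    - [0,0,0,0,0,-0.001,1]
    - [0,0,0,0,0,0,1]
    - [0,0,0,0,0,0,1]
    - [0,0,0,0,0,0,1]
    - [0,0,0,0,0,0,1]
    - [0,0,0,0,0,0,1]

```text
time: 11.3
ee_pos: [0.6481, -0.0418, 0.1309]
eef_rot: [0.996, 0.088, -0.0, 0.001]
ft_force: [4.9, 0.0, -9.2]
width: 0.0256
```

```bash
python3 -c "
from h import *
snap('scene','s5');snap('wrist','w5')
plan([.6478,-.042,.132],-80,1,1,1)
P,im,d=load('s5');cv2.imwrite('pics/s5c.png',cv2.resize(im[180:300,140:360],None,fx=3.6,fy=3.6))"
```

```text
t 11.4 p [ 0.6481 -0.0418  0.1309] yaw -79.94 F [ 3.96 -1.16 -9.04] w 0.026171890207323457 dist/row 0.0011312664849387102 rv [0.1  0.03 0.06]
[[0.1, 0.0, 0.1, -0.0003, 0.0002, -0.0011, 1]]
```

View pics/w5.png

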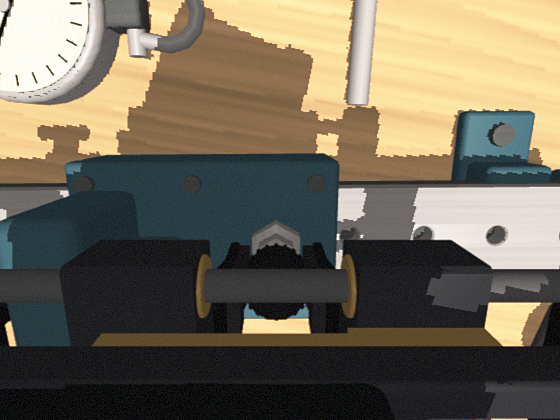

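View pics/s5c.png

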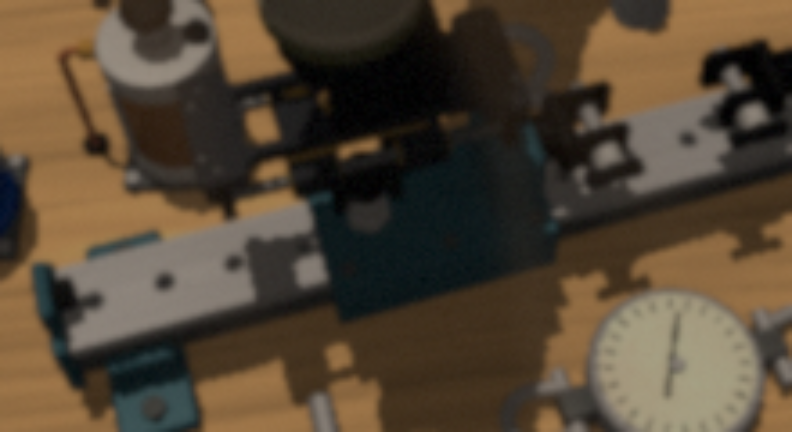

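Pull is 9.2 N against a predicted 9.1 N at about 10 mm lift, so the knob is held. I'll lift about 2 mm more.

Call:
send_rows:
  steps:
    - [0,0,0,0,0,-0.002,1]
    - [0,0,0,0,0,-0.0015,1]
    - [0,0,0,0,0,0,1]
    - [0,0,0,0,0,0,1]
    - [0,0,0,0,0.005,0,1]
    - [0,0,0,0,0.005,0,1]
    - [0,0,0,0,0.005,0,1]
    - [0,0,0,0,0.005,0,1]
    - [0,0,0,0,0.005,0,1]
    - [0,0,0,0,0,0,1]

```text
time: 12.4
ee_pos: [0.6517, -0.0614, 0.1325]
eef_rot: [0.996, 0.09, -0.002, -0.003]
ft_force: [4.2, -3.1, -10.4]
width: 0.0256
```

```bash
python3 -c "
from h import *
plan([.6483+.1739*.045,-.0418-.9848*.045,.133],-80,1,1,1)"
```

```text
t 12.4 p [ 0.6517 -0.0614  0.1325] yaw -79.63 F [  4.19  -3.1  -10.37] w 0.025642006077899116 dist/row 0.025114108607614684 rv [-0.38  0.22  0.38]
[[-0.4, 0.2, 0.4, -0.0001, 0.0251, -0.0006, 1]]
```

Call:
send_rows:
  steps:
    - [-0.2,0,0.2,0,0.005,-0.0003,1]
    - [-0.2,0,0.2,0,0.005,0,1]
    - [0,0,0,0,0.005,0,1]
    - [0,0,0,0,0.005,0,1]
    - [0,0,0,0,0.002,0,1]
    - [0,0,0,0,0,0,1]
    - [0,0,0,0,0,0,1]
    - [0,0,0,0,0,0,1]
    - [0,0,0,0,0,0,1]
    - [0,0,0,0,0,0,1]

```text
time: 13.4
ee_pos: [0.6553, -0.0806, 0.1318]
eef_rot: [0.996, 0.088, -0.003, -0.002]
ft_force: [3.8, 1.9, -9.4]
width: 0.0258
```

```bash
python3 -c "
from h import *
plan([.6483+.1739*.045,-.0418-.9848*.045,.133],-80,1,1,1)"
```

```text
t 13.4 p [ 0.6553 -0.0806  0.1318] yaw -79.85 F [ 3.8   1.88 -9.41] w 0.025799840012293684 dist/row 0.005701813815429205 rv [-0.22  0.34  0.15]
[[-0.2, 0.3, 0.1, -0.0002, 0.0056, -0.0012, 1]]
```

Call:
send_rows:
  steps:
    - [-0.2,0.2,0.1,0,0.003,-0.001,1]
    - [0,0,0,0,0.003,0,1]
    - [0,0,0,0,0.001,0,1]
    - [0,0,0,0,0,0,1]
    - [0,0,0,0,0,0,1]
    - [0,0,0,0,0,0,1]
    - [0,0,0,0,0,0,1]
    - [0,0,0,0,0,0,1]
    - [0,0,0,0,0,0,1]
    - [0,0,0,0,0,0,1]

```text
time: 14.4
ee_pos: [0.6563, -0.0863, 0.1324]
eef_rot: [0.996, 0.088, -0.002, -0.001]
ft_force: [2.8, 3.5, -8.7]
width: 0.0257
```

```bash
python3 -c "
from h import *
plan([.6483+.1739*.045,-.0418-.9848*.045,.121],-80,1,1,1)"
```

```text
t 14.4 p [ 0.6563 -0.0863  0.1324] yaw -79.88 F [ 2.84  3.52 -8.75] w 0.025657558652732296 dist/row 0.011417979106289925 rv [-0.12  0.19  0.12]
[[-0.1, 0.2, 0.1, -0.0001, -0.0002, 0.0114, 1]]
```

Call:
send_rows:
  steps:
    - [0,0,0,0,0,0.002,1]
    - [0,0,0,0,0,0.002,1]
    - [0,0,0,0,0,0.002,1]
    - [0,0,0,0,0,0.002,1]
    - [0,0,0,0,0,0.002,1]
    - [0,0,0,0,0,0.002,1]
    - [0,0,0,0,0,0.001,1]
    - [0,0,0,0,0,0,1]
    - [0,0,0,0,0,0,1]
    - [0,0,0,0,0,0,1]

```text
time: 15.4
ee_pos: [0.6566, -0.0873, 0.1209]
eef_rot: [0.996, 0.088, -0.001, -0.001]
ft_force: [0.4, 3.0, -3.9]
width: 0.0257
```

```bash
python3 -c "
from h import *
plan([.6483+.1739*.045,-.0418-.9848*.045,.121],-80,1,1,1)"
```

```text
t 15.4 p [ 0.6566 -0.0873  0.1209] yaw -79.93 F [ 0.42  3.01 -3.91] w 0.025680654331662788 dist/row 0.001280591888170908 rv [-0.1   0.09  0.07]
[[-0.1, 0.1, 0.1, -0.0003, -0.0012, -0.0001, 1]]
```

Call:
send_rows:
  steps:
    - [0,0,0,0,-0.0012,0.001,1]
    - [0,0,0,0,-0.001,0.0015,1]
    - [0,0,0,0,0,0.0015,1]
    - [0,0,0,0,0,0.001,1]
    - [0,0,0,0,0,0.001,1]
    - [0,0,0,0,0,0,1]
    - [0,0,0,0,0,0,1]
    - [0,0,0,0,0,0,1]
    - [0,0,0,0,0,0,1]
    - [0,0,0,0,0,0,1]

```text
time: 16.4
ee_pos: [0.6566, -0.0874, 0.1208]
eef_rot: [0.996, 0.087, 0.001, -0.0]
ft_force: [-1.5, 2.5, -0.4]
width: 0.0257
```

```bash
python3 -c "
from h import *
plan([.6483+.1739*.045,-.0418-.9848*.045,.121],-80,1,1,1)
snap('wrist','w6');snap('top','t6')
P,im,d=load('t6');cv2.imwrite('pics/t6c.png',cv2.resize(im[90:310,180:470],None,fx=2.7,fy=2.7))"
```

```text
t 16.4 p [ 0.6566 -0.0874  0.1208] yaw -80.04 F [-1.54  2.53 -0.36] w 0.025731528709960545 dist/row 0.0014245470961412458 rv [-0.02 -0.09 -0.04]
[[-0.0, -0.1, -0.0, -0.0003, -0.0014, -0.0002, 1]]
```

View pics/w6.png

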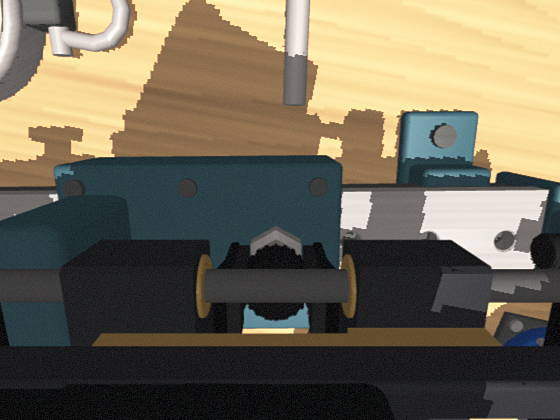

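View pics/t6c.png

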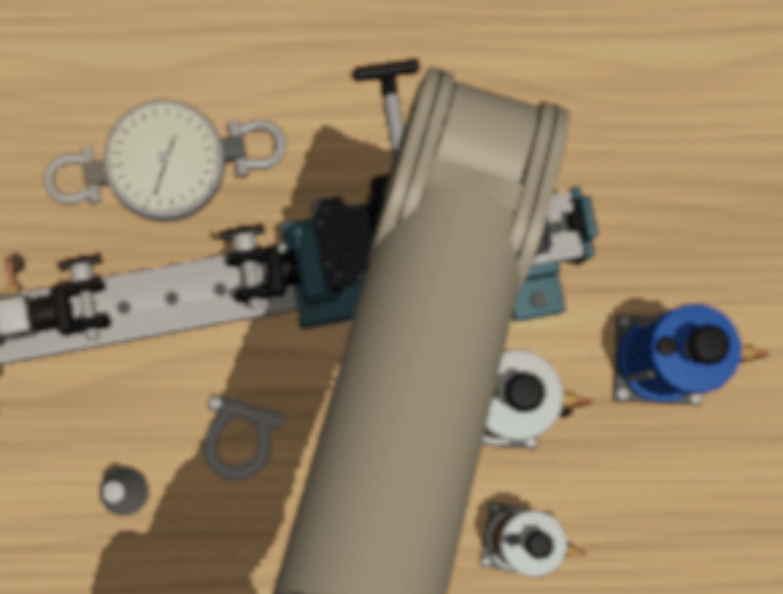

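The pin is at its bottom stop: pushing down 6 mm in commands changed only the force. The carriage sits about 1 mm past centre, so I'll nudge it back and add a light downward push.

Call:
send_rows:
  steps:
    - [0,0,0,0,-0.002,0.002,1]
    - [0,0,0,0,-0.002,0.001,1]
    - [0,0,0,0,-0.001,0.001,1]
    - [0,0,0,0,0,0.001,1]
    - [0,0,0,0,0,0.001,1]
    - [0,0,0,0,0,0.001,1]
    - [0,0,0,0,0,0,1]
    - [0,0,0,0,0,0,1]
    - [0,0,0,0,0,0,1]
    - [0,0,0,0,0,0,1]

```text
time: 17.5
ee_pos: [0.6567, -0.0874, 0.1209]
eef_rot: [0.996, 0.085, 0.003, 0.002]
ft_force: [-1.8, 2.1, 1.1]
width: 0.0261
```

```bash
python3 -c "
from h import *
plan([.6483+.1739*.045,-.0418-.9848*.045,.121],-80,1,1,1); print(read_state()['joint_vel'].round(4))"
```

```text
t 17.5 p [ 0.6567 -0.0874  0.1209] yaw -80.26 F [-1.76  2.08  1.06] w 0.026064642968018283 dist/row 0.0013643611747318255 rv [ 0.21 -0.36 -0.26]
[[0.2, -0.4, -0.3, -0.0003, -0.0013, -0.0002, 1]]
[ 0.0002 -0.0003  0.0011 -0.0015 -0.0012 -0.001  -0.0004]
```

Call:
send_rows:
  steps:
    - [0,0,0,0,-0.003,0.002,1]
    - [0,0,0,0,-0.003,0.002,1]
    - [0,0,0,0,-0.003,0.002,1]
    - [0,0,0,0,-0.003,0.002,1]
    - [0,0,0,0,-0.002,0.002,1]
    - [0,0,0,0,0,0.002,1]
    - [0,0,0,0,0,0.002,1]
    - [0,0,0,0,0,0.002,1]
    - [0,0,0,0,0,0.002,1]
    - [0,0,0,0,0,0.002,1]

```text
time: 18.5
ee_pos: [0.6568, -0.0873, 0.1206]
eef_rot: [0.997, 0.08, 0.01, 0.006]
ft_force: [-9.3, 4.1, 18.8]
width: 0.0256
```

```bash
python3 -c "
from h import *
plan([.6483+.1739*.045,-.0418-.9848*.045,.121],-80,1,1,1)
snap('wrist','w7')
for t in('w4','w5','w7'):
  w=cloud(t);
  a=w[248:268,262:292].reshape(-1,3);print(t,np.nanpercentile(a[:,2],[5,50,95]).round(4), pt(t,275,310).round(4))"
```

```text
t 18.5 p [ 0.6568 -0.0873  0.1206] yaw -80.86 F [-9.29  4.05 18.82] w 0.025572722852097187 dist/row 0.0014559209132106626 rv [ 0.82 -1.04 -0.85]
[[0.8, -1.0, -0.8, -0.0005, -0.0013, -0.0004, 1]]
w4 [0.1157 0.1271 0.1338] [ 0.6415 -0.0425  0.1364]
w5 [0.1265 0.138  0.1443] [ 0.6409 -0.0425  0.147 ]
w7 [0.115  0.1271 0.1343] [ 0.6492 -0.0878  0.1363]
```

Call:
send_rows:
  steps:
    - [0.3,-0.5,-0.4,0,-0.002,-0.001,1]
    - [0.3,-0.5,-0.4,0,-0.003,0,1]
    - [0,0,0,0,-0.005,0,1]
    - [0,0,0,0,-0.005,0,1]
    - [0,0,0,0,-0.003,0,1]
    - [0,0,0,0,0,0,1]
    - [0,0,0,0,0,0,1]
    - [0,0,0,0,0,0,1]
    - [0,0,0,0,0,0,1]
    - [0,0,0,0,0,0,1]

```text
time: 19.55
ee_pos: [0.6561, -0.0848, 0.1208]
eef_rot: [0.997, 0.082, 0.003, 0.012]
ft_force: [1.7, -1.7, -1.5]
width: 0.0258
```

```bash
python3 -c "
from h import *
plan([.6483+.1739*.045,-.0418-.9848*.045,.121],-80,1,1,1)"
```

```text
t 19.55 p [ 0.6561 -0.0848  0.1208] yaw -80.64 F [ 1.73 -1.75 -1.51] w 0.02577482674613167 dist/row 0.0012999647320033486 rv [ 1.41 -0.2  -0.64]
[[1.4, -0.2, -0.6, -0.0002, 0.0013, -0.0001, 1]]
```

The carriage moved to 43.7 mm and stopped. Its play runs from 43.7 to 46.3 mm, which is centred on 45 and confirms the pin is in the hole. I'll bring it near the middle.

Call:
send_rows:
  steps:
    - [0.7,-0.1,-0.3,0,0.001,0,1]
    - [0.7,-0.1,-0.3,0,0.001,0,1]
    - [0,0,0,0,0,0,1]
    - [0,0,0,0,0,0,1]
    - [0,0,0,0,0,0,1]
    - [0,0,0,0,0,0,1]
    - [0,0,0,0,0,0.001,1]
    - [0,0,0,0,0,0.001,1]
    - [0,0,0,0,0,0.001,1]
    - [0,0,0,0,0,0.001,1]

```text
time: 20.55
ee_pos: [0.6564, -0.0855, 0.1207]
eef_rot: [0.996, 0.088, 0.0, -0.002]
ft_force: [-4.8, 1.4, 8.1]
width: 0.0252
```

```bash
python3 -c "
from h import *
plan([.6483+.1739*.045,-.0418-.9848*.045,.121],-80,1,1,1)"
```

```text
t 20.55 p [ 0.6564 -0.0855  0.1207] yaw -79.92 F [-4.85  1.42  8.07] w 0.025246424618699113 dist/row 0.0007385281115522682 rv [-0.27 -0.03  0.08]
[[-0.3, -0.0, 0.1, -0.0004, 0.0005, -0.0003, 1]]
```

```bash
python3 -c "
from h import *
snap('top','t8')
for n,u,v in [('cap',374,236),('cone',225,271),('dyn',240,150)]: print(n,pt('top0',u,v).round(4),pt('t8',u,v).round(4))
close_job(); print(read_state()['time'])"
```

```text
cap [ 0.5199 -0.1694  0.1689] [ 0.5199 -0.1694  0.1688]
cone [0.4412 0.1752 0.1035] [0.4412 0.1752 0.1027]
dyn [0.7491 0.1456 0.0358] [0.749  0.1456 0.0366]
the job is handed in; nothing more can be done
the job is handed in; nothing more can be done
```

I pressed the large amber oiler's cap down to its stop and let it spring back. I then gripped the knob, lifted it about 12 mm, slid the carriage to the next hole and let the pin home. The gripper still holds the knob with 35 N. I handed the job in at about 20.6 s of the 38 s allowed.

**Last checks:**
- **Oiler:** the force at full press was 25 N, which shows the cap was on its stop. The cap reads 0.169 m high again, as at the start.
- **Pin home:** the tool stands at the height it had when it first gripped the knob (0.1207 m against 0.1208 m). The knob's top measured 0.136 m both before and after. Pushing down with 8–19 N moved nothing further.
- **Right hole:** nudged either way, the carriage stopped at about 43.7 and 46.3 mm, so it sits in the hole centred on 45 mm. I left it at about 44.4 mm by the arm's own reading.
- **Loose parts:** the cone and dynamometer read the same position as at the start. The bow shackle looked unmoved in the last top picture I viewed. The lock pin was partly hidden by the arm, so I only saw part of it.

**One disagreement:** my first small nudges back towards the hole's centre did nothing, and it took a larger one to move the carriage.

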